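# Gauge the depth of a blind bore in a meter box

## Task

Take the depth gauge from its wooden rest and lower its rod into the round bore in the top of the aluminium meter box until it really bottoms out, past the point where the collar meets the box; keep it pressed there with a steady push of about 10 N for two seconds, never over 25 N. Then draw it out and hang it back in the rest by its collar, without shifting the collar, so that the depth can be read from it. Leave the jar, the loose meter and the screwdriver where they are.

Things in the scene. Friction and masses are not known exactly. Their poses are not given: they have to be found in the camera images.
- gauge: depth gauge, about 0.17 kg (0.12 to 0.24) with its collar: an upright 10 mm steel rod with an 18 x 18 mm square aluminium knob on top. Origin at the tip (lower end), z up along the rod. The nose tapers from 6 mm at the tip to 10 mm at 4 mm up; the rod runs to 92 mm, the knob from 92 to 137 mm; knob sides along x and y. It starts hanging in the rest, its collar on the rest's top
- gauge_grip (a point): middle of the gauge's square knob, 114.5 mm above the tip
- gauge_tip (a point): the gauge rod's tip
- collar_seat (a point): centre of the underside of the collar: a dark steel ring 32 mm across and 14 mm high, round the rod
- collar (a joint): slide of the collar along the rod: 0 when its underside is 14 mm above the tip (as at the start), growing as it moves up towards the knob, at most 50 mm. Stiff fit: it takes about 4 N to slide it and it stays where it is left
- enclosure: fixed cast-aluminium meter box 120 x 190 x 60 mm (x, y, height), with a panel meter standing on one end of its top (to 102 mm high) and terminals along one side. Origin on the table under the bore; the box reaches from -60 to 60 mm in its x and from -50 to 140 mm in its y, the panel meter from 72 to 128 mm
- bore_mouth (a point): centre of the mouth of the round 12 mm blind bore, level with the box's top, 60 mm above the table. Its flat floor ('borefloor', surface 'floor_top' in the rules, not measured) lies 24 to 40 mm below, differs each time and must be felt. The collar meets the box first (about 4 N while it slides up); at the floor the force climbs steeply, by 8 N or more per mm
- rack: fixed wooden gauge rest, a 90 x 90 x 60 mm block with one upright through hole at its centre; origin on the table under the hole
- rack_mouth (a point): centre of the mouth of the rest's 14 mm hole, 60 mm above the table, through to the table; the collar is too wide to enter and carries the gauge
- screwjar: bystander: glass jar with steel cap, 52 mm across, 65 mm high; origin under its centre
- meter: bystander: loose black panel meter 35 x 60 x 60 mm; origin under its centre
- driver: bystander: screwdriver lying down; origin under its middle
Not all that is in view belongs to the job. Leave any turquoise look-alike of the enclosure alone. What is shaped like the gauge but red is not meant.

How it is judged:
By the outcome, as a careful person would: the job done as asked, in the order asked, and still so for the second after the job is handed in, with the robot touching nothing.
It also fails if it takes over 72 s, if anything falls off the work surface, if the arm or the gripper's body presses on something with over 40 N, if the wrist force passes 120 N, or if a joint passes its speed limit or range.

## Robot

A 7-joint arm with a two-finger parallel gripper is mounted at the origin on the work surface. World frame = base frame: x ahead of the robot, y to its left, z up, the work surface at z = 0. Lengths are in mm, angles in rad, forces in N, time in s.
With the tool pointing down it reaches from about 400 to 875 mm from the base axis. Payload 4.4 kg.
Tool frame: the origin (TCP) lies midway between the tips of the shut fingers; the grasp point (between the pads) lies 19 mm behind it; z points along the fingers, y is the line along which they close (so a half turn about z gives the same grasp; the last joint's range is limited). The gripper opens to 85 mm and grips with 20 to 120 N. Pads are 22 mm wide; open, the fingers measure 114 mm over their backs; the gripper's body (76 mm by 85 mm) begins 54 mm behind the grasp point. The pads swing forward as they close: fully open they stand 13 mm farther back than shut.
Start: joints at [-1.396, 0.628, 0.038, 1.517, -0.027, 0.996, -0.02], TCP at [154.986, 631.266, 231.313] pointing down, gripper open.
Joint ranges: [-3.06, 3.06], [-0.37, 2.12], [-1.25, 1.32], [0.18, 2.47], [-1.1, 4.24], [0.23, 1.98], [-2.94, 2.94]. Speed limits (rad/s): [2.57, 2.57, 3.14, 3.14, 3.14, 3.14, 3.14].

## Interface

Orientations are given as [roll, pitch, yaw] about the fixed x, y, z axes, in that order (R = Rz(yaw) Ry(pitch) Rx(roll)).
In Python, from cell import ctrl gives the robot as it stands.
- The arm moves only by the shell command python3 -m handwheel 'ROWS'. ROWS is JSON, a list of rows, each a list of 3 entries, a list of its own where there are three numbers: the turn, a rotation vector about the tool's x, y, z in degrees, then the shift along the tool's x, y, z in m, then the closure, from 0 (fully open) to 1 (shut). A call has 1 to 5 rows; each row shifts and turns the commanded pose from where the row before left it, along the tool's axes as they then stand; what a row does not reach is not made up. A row lasts 1/12 s, in which the tool goes at most 41.7 mm and 7.16 degrees, less where a joint would pass 70% of its speed; a pose out of reach is approached as far as the arm can. A call is refused whole if a number of a shift passes 0.0417 or a number of a turn 7.16, either way. A call with a gripper value outside its range is refused whole. The fingers move at their own pace and stop on an object; the grip force is fixed at half the most. Time passes only in rows, so rows that do not move let the fingers close. It gives the time, the measured TCP pose, the force, the opening and the grip force at its end, in the units of the state.
- ctrl.read_state(): the state, without advancing time (a new reading comes with each control period).
- ctrl.get_image(name): name is "side" or "top"; returns a dict with "pixels" (384x512x3 uint8, red, green, blue), "fx", "fy", "cx", "cy" (pixels), "pose" (4x4, takes a point from camera to world coordinates). Camera axes: x right, y up, looking along -z (the intrinsics and any distortion apply to the point x, -y, -z); pixel columns grow to the right and rows downward; lengths in mm; the calibration is good to about 2 mm. A picture is of the moment at which its call begins. There is no depth.
- ctrl.finish_job(): hands the job in; it is judged then, once.
The state is a dict: "clock": time; "qpos": joint angles; "qd": joint speeds; "tau": joint torques, N m; "eef_pos": TCP position; "tool_rot": TCP orientation; "force": force on the tool from outside, world axes, zero at the start; "torque": the same for the moment, N m; "width": finger opening in mm; "gripper_force": force on a finger pad.
Only numpy, scipy, OpenCV 4.12 (cv2) and the standard library are available. Lean on these libraries where they do the work, as an engineer would, in place of code of your own. Each camera call takes 0.05 s, during which the arm holds its last target. There are 200 camera calls.

## Working session

There is one attempt and no reset: what is moved stays moved. The work goes in short steps, Python scripts to look and compute and a shell command to move; the robot and the scene stay as the last step left them, time stands still between calls to the robot, and variables do not carry over. Pictures are saved under pics/ and viewed, at most 10 in all, crops included, and the job is handed in when it is done.

```bash
mkdir -p pics; ls
python3 - <<'E'
from cell import ctrl
import cv2,json
s=ctrl.read_state();print(s)
for n in("side","top"):
    im=ctrl.get_image(n);cv2.imwrite(f"pics/{n}0.png",im["pixels"][:,:,::-1])
    print(n,im["fx"],im["fy"],im["cx"],im["cy"],im["pose"],[k for k in im])
E
```

```text
pics
{'clock': 0.0, 'qpos': array([-1.39580171,  0.62936434,  0.03842735,  1.51839285, -0.02698681,
        0.99627209, -0.01999875]), 'qd': array([-5.13132161e-04,  9.47105637e-04,  3.10516782e-05, -5.69887498e-04,
       -1.98114557e-04, -6.07839169e-04, -9.81821107e-04]), 'tau': array([ 6.53225616e-04, -5.63401866e+01,  1.22620817e+00, -1.93434423e+01,
        1.09514533e-02,  1.06044931e-02,  5.93302644e-06]), 'eef_pos': array([154.82556565, 630.64072728, 230.36906392]), 'tool_rot': array([-3.13967391e+00,  2.91588257e-05,  2.90081774e+00]), 'force': array([ 0.52332492,  0.15544348, -0.67429471]), 'torque': array([-0.00866535, -0.03070181, -0.00993425]), 'gripper_force': 0.0, 'width': 85.12424817944684}
side 347.6898810070372 347.6898810070372 252.4777388919121 192.9439802622455 [[ 9.99921082e-01 -5.84842208e-03  1.11187396e-02  5.21744301e+02]
 [ 1.17090162e-02  7.54587953e-01 -6.56094444e-01 -6.40232668e+02]
 [-4.55294972e-03  6.56172856e-01  7.54596882e-01  7.61061142e+02]
 [ 0.00000000e+00  0.00000000e+00  0.00000000e+00  1.00000000e+00]] ['pixels', 'fx', 'fy', 'cx', 'cy', 'pose']
top 442.3033764232804 442.3033764232804 248.60778279863797 199.15039148511482 [[-6.88591556e-03  9.94799932e-01 -1.01615354e-01  4.10408835e+02]
 [-9.99970291e-01 -6.49817530e-03  4.14628914e-03 -8.25630869e+01]
 [ 3.46441378e-03  1.01640886e-01  9.94815123e-01  1.30667173e+03]
 [ 0.00000000e+00  0.00000000e+00  0.00000000e+00  1.00000000e+00]] ['pixels', 'fx', 'fy', 'cx', 'cy', 'pose']
```

View pics/side0.png

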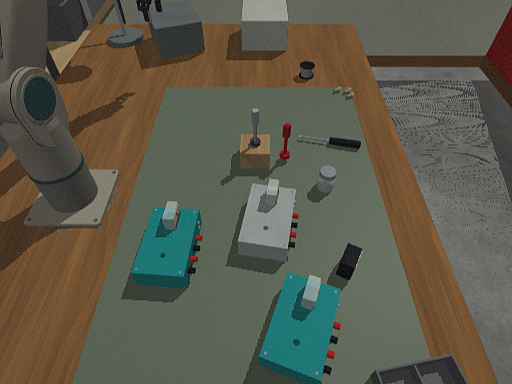

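View pics/top0.png

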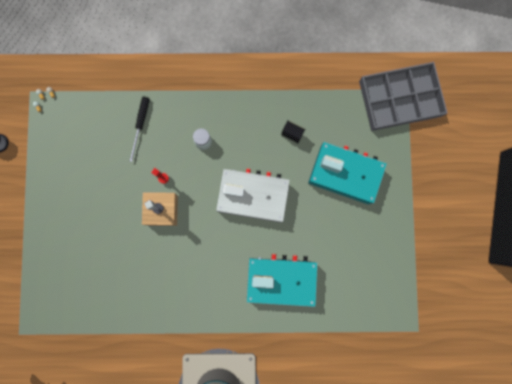

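The side view shows the silver gauge in the wooden rest at (255,125). The white/aluminium box is at (268,222), with its bore near (263,229). The top view has the rest at (159,209), the box at (254,196) and its bore at (268,197).

Things it could be mistaken for:
- **Gauge:** the silver one at side (255,125) fits the description. The red one at (286,140) is not meant.
- **Box:** the aluminium one at side (268,222) is the right one. The turquoise ones at (168,245) and (302,325) are look-alikes.

Next is one composite close crop to check the choice.

```bash
cat > h.py <<'E'
import numpy as np, cv2
from cell import ctrl
def ray(c,u,v):
    d=np.array([(u-c["cx"])/c["fx"],-(v-c["cy"])/c["fy"],-1.]);P=np.array(c["pose"])
    return P[:3,3],P[:3,:3]@d
def plane(c,u,v,z):
    o,d=ray(c,u,v);return o+d*(z-o[2])/d[2]
def tri(c1,p1,c2,p2):
    (a,d),(b,e)=ray(c1,*p1),ray(c2,*p2)
    s=np.linalg.lstsq(np.c_[d,-e],b-a,rcond=None)[0]
    p,q=a+d*s[0],b+e*s[1];return (p+q)/2,np.linalg.norm(p-q)
def proj(c,X):
    P=np.array(c["pose"]);x=P[:3,:3].T@(np.array(X)-P[:3,3])
    return np.array([c["cx"]+c["fx"]*x[0]/-x[2],c["cy"]-c["fy"]*x[1]/-x[2]])
def crop(im,u,v,w,h,k):
    return cv2.resize(im["pixels"][v:v+h,u:u+w,::-1],None,fx=k,fy=k,interpolation=cv2.INTER_CUBIC)
E
python3 - <<'E'
from h import *
S=ctrl.get_image("side");T=ctrl.get_image("top")
a=np.hstack([crop(S,230,100,80,60,5),crop(S,230,175,80,95,5)[:300*1]]) if 0 else None
r1=np.hstack([crop(S,230,100,66,75,6)[:,:396],crop(S,235,178,66,75,6)])
r2=np.hstack([crop(T,136,160,66,75,6)[150:450-150+150][:300],crop(T,215,162,66,75,6)[:300]])
out=np.vstack([r1[:450],r2])
out=cv2.resize(out,(792,750))[:, :]
cv2.imwrite("pics/c1.png",cv2.resize(out,None,fx=.8,fy=.8))
# masks
for n,c in(("S",S),("T",T)):
    hsv=cv2.cvtColor(c["pixels"],cv2.COLOR_RGB2HSV)
    for nm,lo,hi in(("wood",(8,70,110),(22,200,255)),("white",(0,0,150),(180,40,255))):
        m=cv2.inRange(hsv,lo,hi)
        k,l,st,ce=cv2.connectedComponentsWithStats(m)
        for i in range(1,k):
            if 60<st[i][4]<6000: print(n,nm,st[i],ce[i].round(1))
E
```

```text
S wood [140  24  12  16  72] [145.5  30.7]
S wood [240 134  13  19 156] [244.8 141.2]
S wood [245 134  25  21 291] [261.2 145.2]
S wood [  0 147  17  24 177] [  7.  158.5]
S wood [  0 175  40  46 785] [ 16.5 198. ]
S wood [408 276  28  82 413] [422.2 320.9]
S wood [429 314  19  41 114] [438.9 339.1]
S white [242   0  46  21 887] [264.4   9.7]
S white [267 179  12  16 139] [272.2 186.6]
S white [238 184  28  57 210] [251.3 204.3]
S white [248 235  28  11  65] [260.1 241.4]
S white [303 284  15  17 117] [310.3 292.2]
T wood [142 193  34  33 905] [159.3 209.2]
T white [127   0  29  13 161] [139.8   3.8]
T white [ 345    0  167   52 5059] [429.7  32.2]
T white [187 127  22  17 259] [199.4 135.1]
T white [324 156  18   9  89] [332.4 160.3]
T white [ 211  168   80   54 2856] [252.1 194.1]
T white [138 177  35  35 179] [150.2 187.9]
T white [212 234  25  15  98] [223.4 239. ]
T white [204 240  32  29 225] [216.1 254. ]
T white [254 276  18  10 122] [262.2 279.5]
T white [ 182  354   73   30 1582] [219.  366.1]
```

View pics/c1.png

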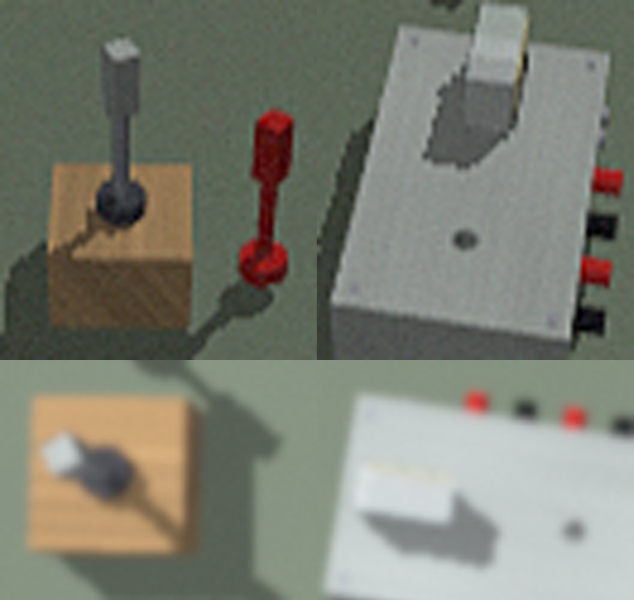

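The crop confirms the silver gauge with its dark collar in the wooden rest. The knob top is at side (255,110) and top (149,204). The aluminium box's bore is at side (265.5,227.6) and top (268,197). Next I measure them.

Run:
```python
from h import *
S=ctrl.get_image("side");T=ctrl.get_image("top")
def dark(c,u,v,r=5):
    g=cv2.cvtColor(c["pixels"],cv2.COLOR_RGB2GRAY)[v-r:v+r+1,u-r:u+r+1].astype(float)
    b=np.median(g);w=np.clip(b-12-g,0,None);y,x=np.mgrid[v-r:v+r+1,u-r:u+r+1]
    return (x*w).sum()/w.sum(),(y*w).sum()/w.sum(),w.sum()/max(w.max(),1)
bs,bt=dark(S,265,228),dark(T,268,197)
print("bore",bs,bt,tri(S,bs[:2],T,bt[:2]),plane(S,*bs[:2],60),plane(T,*bt[:2],60))
ks,kt=(255.0,109.5),(148.5,204.0)
print("knobtop",tri(S,ks,T,kt),plane(S,*ks,183),plane(T,*kt,183))
cs,ct=(254.8,142.),(158.3,208.4)
print("collar",tri(S,cs,T,ct))
# rest top corners in top view
hsv=cv2.cvtColor(T["pixels"],cv2.COLOR_RGB2HSV)
m=cv2.inRange(hsv,(8,60,150),(22,220,255))[185:235,130:190]
k,l,st,ce=cv2.connectedComponentsWithStats(m);i=1+st[1:,4].argmax()
pts=np.argwhere(l==i)[:,::-1]+[130,185]
r=cv2.minAreaRect(pts.astype(np.float32));print("rest rect",r)
w=np.array([plane(T,*p,60)[:2] for p in cv2.boxPoints(r)]);print(w.round(1),w.mean(0))
# knob top in top view: bright low-sat
kr=T["pixels"][198:211,142:156];print(cv2.cvtColor(kr,cv2.COLOR_RGB2HSV)[:,:,1]);print(kr.max(2))
# box rect
m=cv2.inRange(hsv,(0,0,150),(180,40,255))[160:230,205:300]
k,l,st,ce=cv2.connectedComponentsWithStats(m);i=1+st[1:,4].argmax()
pts=np.argwhere(l==i)[:,::-1]+[205,160]
r=cv2.minAreaRect(cv2.convexHull(pts.astype(np.float32)));print(r)
```

```text
bore (np.float64(265.37372593431485), np.float64(227.5379388448471), np.float64(11.320512820512821)) (np.float64(268.1563909774436), np.float64(197.06917293233082), np.float64(11.083333333333334)) (array([ 543.88994804, -143.1743803 ,   59.89775737]), np.float64(1.1189753317923499)) [ 544.44244754 -143.15259359   60.        ] [ 543.31904957 -143.22093691   60.        ]
knobtop (array([515.47659919, 167.77668669, 184.57893006]), np.float64(2.3887235324063005)) [516.64416582 170.27752993 183.        ] [514.4278647  167.99759692 183.        ]
collar (array([514.32967002, 166.12003952,  68.21856074]), np.float64(3.7202939419095777))
rest rect ((158.0, 208.0), (32.0, 32.0), 90.0)
[[560.1 214.4]
 [559.5 123.7]
 [468.8 122.8]
 [469.4 212.8]] [514.45544373 168.41796067]
[[ 68  95 106 108 108 108 104 104 105 106 108 108 108 108]
 [ 69  95 106 108 106 100  90  84  89 100 106 108 108 108]
 [ 69  94 104 104  95  75  53  44  53  78  97 104 107 106]
 [ 68  92  95  84  63  36  15   7  10  37  73  94 103 105]
 [ 65  85  74  46  25   8   6   9   8   5  30  67  87  94]
 [ 66  81  58  22   5   7   9  1
[... 609 characters left out ...]
202 206]
 [169 191 199 198 197 196 198 195 179 160 160 174 189 196]
 [168 188 193 192 194 197 205 205 191 157 134 140 161 171]
 [169 188 193 195 200 205 207 209 200 172 134 114 124 131]
 [173 191 196 198 204 206 208 209 204 185 150 113  98  99]
 [176 196 199 199 202 206 206 207 201 186 154 119  96  90]
 [179 198 203 201 199 203 202 198 187 169 144 118  99  94]
 [180 199 204 203 197 192 187 174 159 138 120 108  99  97]
 [176 195 200 201 194 181 166 144 128 115 106 100  99  96]
 [174 191 198 198 195 183 167 149 136 126 111  96  94  94]
 [175 194 199 199 197 193 184 175 167 157 136 107  92  93]]
((250.6655731201172, 195.55397033691406), (72.81837463378906, 47.70009994506836), 9.926244735717773)
```

Knob (515,168), top at about 184, yaw about 26°. Rest centre (514.5,168.4). Bore (543.9,-143.2,59.9). The heights match the text, so I'm moving.

```bash
R='x'; python3 -m handwheel '[[[0,0,0],[-0.0307,-0.0242,0],0],[[0,0,0],[-0.0307,-0.0242,0],0],[[0,0,0],[-0.0307,-0.0242,0],0],[[0,0,0],[-0.0307,-0.0242,0],0],[[0,0,0],[-0.0307,-0.0242,0],0]]'
python3 -m handwheel '[[[0,0,0],[-0.0307,-0.0242,0],0],[[0,0,0],[-0.0307,-0.0242,0],0],[[0,0,0],[-0.0307,-0.0242,0],0],[[0,0,0],[-0.0307,-0.0242,0],0],[[0,0,0],[-0.0307,-0.0242,0],0]]'
python3 -m handwheel '[[[0,0,0],[-0.0307,-0.0242,0],0],[[0,0,0],[-0.0307,-0.0242,0],0],[[0,0,0],[-0.0307,-0.0242,0],0],[[0,0,0],[-0.0307,-0.0242,0],0],[[0,0,0],[-0.0307,-0.0242,0],0]]'
python3 -m handwheel '[[[0,0,-7],[0,0,0],0],[[0,0,-7],[0,0,0],0],[[0,0,-7],[0,0,0],0],[[0,0,-7],[0,0,0],0],[[0,0,-7],[0,0,0],0]]'
python3 -m handwheel '[[[0,0,-5],[0,0,0],0],[[0,0,0],[0,0,0],0],[[0,0,0],[0,0,0],0]]'
```

```text
clock: 0.72
eef_pos: [276.0, 475.6, 231.4]
tool_rot: [3.141, 0.0, 2.901]
force: [-0.4, -0.0, 0.2]
width: 85.5
gripper_force: 0.0
clock: 1.13
eef_pos: [396.3, 321.4, 231.5]
tool_rot: [3.141, 0.0, 2.901]
force: [-0.0, 0.3, -0.0]
width: 85.4
gripper_force: 0.0
clock: 1.55
eef_pos: [516.6, 167.2, 231.5]
tool_rot: [3.141, 0.0, 2.901]
force: [0.1, 0.2, 0.4]
width: 85.4
gripper_force: 0.0
clock: 1.97
eef_pos: [515.7, 168.8, 231.3]
tool_rot: [3.142, 0.0, -2.766]
force: [0.1, 0.2, -0.2]
width: 85.6
gripper_force: 0.0
clock: 2.22
eef_pos: [515.7, 168.7, 231.3]
tool_rot: [3.141, 0.0, -2.687]
force: [-0.1, 1.0, -0.1]
width: 85.8
gripper_force: 0.0
```

```bash
python3 -m handwheel '[[[0,0,0],[0,0,0.03],0],[[0,0,0],[0,0,0.03],0],[[0,0,0],[0,0,0.03],0],[[0,0,0],[0,0,0],0],[[0,0,0],[0,0,0],0]]'
python3 -m handwheel '[[[0,0,0],[0,0,0],1],[[0,0,0],[0,0,0],1],[[0,0,0],[0,0,0],1],[[0,0,0],[0,0,0],1],[[0,0,0],[0,0,0],1]]'
python3 -m handwheel '[[[0,0,0],[0,0,0],1],[[0,0,0],[0,0,0],1],[[0,0,0],[0,0,0],1],[[0,0,0],[0,0,0],1],[[0,0,0],[0,0,0],1]]'
python3 - <<'E'
from h import *
S=ctrl.get_image("side");T=ctrl.get_image("top")
cv2.imwrite("pics/c2.png",np.hstack([crop(S,225,80,70,90,5),crop(T,125,175,70,90,5)]))
E
```

```text
clock: 2.63
eef_pos: [514.7, 168.6, 140.5]
tool_rot: [3.141, -0.003, -2.686]
force: [-0.2, 0.4, 0.7]
width: 85.2
gripper_force: 0.0
clock: 3.05
eef_pos: [516.1, 169.1, 142.3]
tool_rot: [-3.141, 0.002, -2.684]
force: [-0.2, -0.8, 0.6]
width: 25.5
gripper_force: 0.0
clock: 3.47
eef_pos: [516.1, 168.9, 141.5]
tool_rot: [-3.141, 0.001, -2.684]
force: [1.4, -0.4, 3.3]
width: 17.3
gripper_force: 60.7
```

View pics/c2.png

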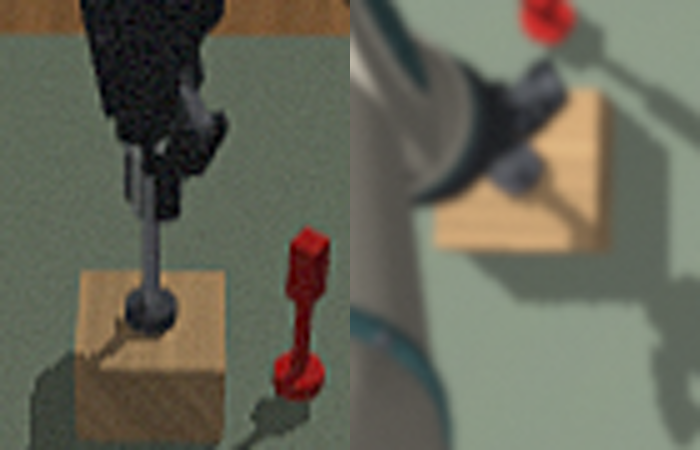

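The gauge is held flush (17.3 mm opening), with the rod upright and the collar still on the rest. Lifting slowly, then carrying it to the bore.

```bash
python3 -m handwheel '[[[0,0,0],[0,0,-0.008],1],[[0,0,0],[0,0,-0.012],1],[[0,0,0],[0,0,-0.015],1],[[0,0,0],[0,0,-0.015],1],[[0,0,0],[0,0,-0.015],1]]'
python3 -m handwheel '[[[0,0,0],[0,0,-0.015],1],[[0,0,0],[0,0,-0.01],1],[[0,0,0],[0,0,0],1],[[0,0,0],[0,0,0],1]]'
python3 -m handwheel '[[[0,0,0],[0.0112,-0.0293,0],1],[[0,0,0],[0.0112,-0.0293,0],1],[[0,0,0],[0.0112,-0.0293,0],1],[[0,0,0],[0.0112,-0.0293,0],1],[[0,0,0],[0.0112,-0.0293,0],1]]'
python3 -m handwheel '[[[0,0,0],[0.0112,-0.0293,0],1],[[0,0,0],[0.0112,-0.0293,0],1],[[0,0,0],[0.0112,-0.0293,0],1],[[0,0,0],[0.0112,-0.0293,0],1],[[0,0,0],[0.0112,-0.0293,0],1]]'
python3 -m handwheel '[[[0,0,0],[0,0,0.02],1],[[0,0,0],[0,0,0.015],1],[[0,0,0],[0,0,0.01],1],[[0,0,0],[0,0,0],1],[[0,0,0],[0,0,0],1]]'
python3 - <<'E'
from h import *
print(ctrl.read_state()["eef_pos"])
S=ctrl.get_image("side");T=ctrl.get_image("top")
cv2.imwrite("pics/c3.png",np.hstack([crop(S,230,155,80,100,5),crop(T,230,150,80,100,5)]))
E
```

```text
clock: 3.98
eef_pos: [514.5, 168.9, 206.6]
tool_rot: [3.141, -0.002, -2.684]
force: [1.1, -1.0, -2.0]
width: 17.1
gripper_force: 60.1
clock: 4.32
eef_pos: [515.3, 169.0, 231.3]
tool_rot: [3.141, -0.0, -2.684]
force: [0.3, -1.1, -2.3]
width: 17.4
gripper_force: 60.2
clock: 4.73
eef_pos: [529.0, 11.4, 230.0]
tool_rot: [3.14, -0.003, -2.684]
force: [1.1, 0.5, -2.0]
width: 17.1
gripper_force: 60.1
clock: 5.15
eef_pos: [543.5, -144.7, 229.8]
tool_rot: [3.14, -0.002, -2.684]
force: [0.3, -0.2, -1.5]
width: 17.3
gripper_force: 60.1
clock: 5.57
eef_pos: [543.9, -142.7, 185.4]
tool_rot: [3.14, -0.002, -2.683]
force: [-0.1, 0.0, -2.1]
width: 17.2
gripper_force: 60.1
[ 543.89348141 -142.72075426  185.36539205]
```

View pics/c3.png

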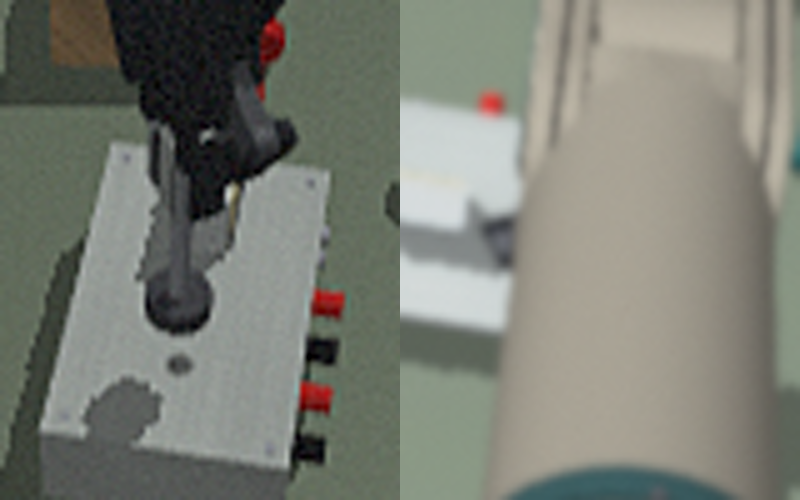

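The side view shows the collar at (265.4,214.5) and the bore ahead at (265.5,227.6). The top view is covered by the arm. Next I measure the offset from the side view.

Run:
```python
from h import *
S=ctrl.get_image("side");st=ctrl.read_state();z=st["eef_pos"][2]
g=cv2.cvtColor(S["pixels"],cv2.COLOR_RGB2GRAY)
print(st["eef_pos"])
sub=g[206:224,256:277];m=(cv2.GaussianBlur(sub,(3,3),0)<105).astype(np.uint8)
print(m)
for v in range(210,221):
    r=g[v,250:282].astype(float);w=r<110
    # subpixel edges at level 115
    xs=np.arange(250,282);L=np.where(w)[0][0];R=np.where(w)[0][-1]
    l=xs[L]-(115-r[L])/(r[L-1]-r[L]);q=xs[R]+(115-r[R])/(r[R+1]-r[R])
    print(v,round(l,2),round(q,2),round((l+q)/2,2))
r=g[204:226,265].astype(int);print(r)
for zz,n in((z-81.5+7,"mid"),): 
    for v in(214,215,216):print(n,zz,v,plane(S,265.4,v,zz))
C=np.array([543.9,-143.2,0])
for a in(0,90,180,270):
    e=16*np.array([np.cos(np.radians(a)),np.sin(np.radians(a)),0])
    print(a,proj(S,C+e+[0,0,z-81.5]),proj(S,C+e+[0,0,z-67.5]))
print(proj(S,C+[0,0,60]))
```

```text
[ 545.16052273 -143.0687536   186.99454013]
[[0 0 0 1 1 1 1 1 1 1 1 1 1 1 1 1 1 1 0 0 0]
 [0 0 0 1 1 1 1 1 1 1 1 1 1 1 1 1 1 0 0 0 0]
 [0 0 1 1 1 1 1 1 1 1 1 1 1 1 1 1 0 0 0 0 0]
 [0 0 1 1 1 1 1 1 1 1 1 1 1 1 1 1 0 0 0 0 0]
 [0 0 1 1 1 1 1 1 1 1 1 1 1 1 1 1 0 0 0 0 0]
 [0 0 0 1 1 1 1 1 1 1 1 1 1 1 1 1 1 0 0 0 0]
 [0 0 0 0 1 1 1 1 1 1 1 1 1 1 1 1 1 0 0 0 0]
 [0 0 0 0 1 1 1 1 1 1 1 1 1 1 1 1 1 0 0 0 0]
 [0 0 0 0 1 1 1 1 1 1 1 1 1 1 1 1 1 0 0 0 0]
 [0 0 0 0 1 1 1 1 1 1 1 1 1 1 1 1 1 0 0 0 0]
 [0 0 0 0 1 1 1 1 1 1 1 1 1 1 1 1 1 0 0 0 0]
 [0 0 0 0 1 1 1 1 1 1 1 1 1 1 1 1 1 0 0 0 0]
 [0 0 0 0 1 1 1 1 1 1 1 1 1 1 1 1 1 0 0 0 0]
 [0 0 0 0 0 1 1 1 1 1 1 1 1 1 1 1 0 0 0 0 0]
 [0 0 0 0 0 0 1 1 1 1 1 1 1 1 1 0 0 0 0 0 0]
 [0 0 0 0 0 0 0 0 1 1 1 1 1 1 0 0 0 0 0 0 0]
 [0 0 0 0 0 0 0 0 0 0 0 0 0 0 0 0 0 0 0 0 0]
 [0 0 0 0 0 0 0 0 0 0 0 0 0 0 0 0 0 0 0 0 0]]
210 256.49 271.67 264.08
211 258.48 272.48 265.48
212 259.03 272.65 265.84
213 259.21 272.79 266.0
214 259.12 272.84 265.98
215 259.15 272.87 266.01
216 259.14 272.69 265.92
217 259.28 272.6 265.94
218 259.49 272.47 265.98
219 260.29 271.68 265.99
220 261.61 270.68 266.14
[ 75  77  81  79  82  83  88  84  84  91  62  38  57  69  52  36  29  67
 133 156 154 136]
mid 112.49454013363078 214 [ 543.29388366 -141.60042354  112.49454013]
mid 112.49454013363078 215 [ 543.25651541 -144.5494956   112.49454013]
mid 112.49454013363078 216 [ 543.21932384 -147.48462366  112.49454013]
0 [272.37931329 216.39553597] [272.61157441 212.75726277]
90 [265.50850263 211.00386862] [265.64927393 207.34351136]
180 [258.81528034 216.30608523] [258.87056579 212.66824344]
270 [265.6854135 221.8363168] [265.83221927 218.22297576]
[265.15327401 227.55221228]
```

The collar axis is within about 0.5 mm of the bore in x and roughly 0.5 mm in y. I lower it to just above the bore, then go in gently.

```bash
cat > gate.py <<'E'
# go on only while the vertical push (free-air baseline -2 N) is below the limit
import sys; from cell import ctrl
f=ctrl.read_state()["force"]; sys.exit(0 if f[2]+2<float(sys.argv[1]) and abs(f[0])<10 and abs(f[1])<10 else 1)
E
python3 -m handwheel '[[[0,0,0],[0.0002,-0.0005,0.01],1],[[0,0,0],[0,0,0.01],1],[[0,0,0],[0,0,0.009],1],[[0,0,0],[0,0,0],1],[[0,0,0],[0,0,0],1]]' && python3 gate.py 4 &&
python3 -m handwheel '[[[0,0,0],[0,0,0.001],1],[[0,0,0],[0,0,0.001],1],[[0,0,0],[0,0,0.001],1],[[0,0,0],[0,0,0.001],1],[[0,0,0],[0,0,0.001],1]]' && python3 gate.py 4 &&
python3 -m handwheel '[[[0,0,0],[0,0,0.001],1],[[0,0,0],[0,0,0.001],1],[[0,0,0],[0,0,0.001],1],[[0,0,0],[0,0,0],1],[[0,0,0],[0,0,0],1]]'
python3 - <<'E'
from h import *
S=ctrl.get_image("side")
cv2.imwrite("pics/c4.png",crop(S,230,175,80,70,7))
E
```

```text
clock: 6.13
eef_pos: [543.9, -143.8, 156.3]
tool_rot: [3.14, -0.002, -2.684]
force: [0.3, -0.4, -1.5]
width: 17.4
gripper_force: 60.1
clock: 6.55
eef_pos: [544.6, -144.0, 152.4]
tool_rot: [-3.141, 0.0, -2.684]
force: [0.0, -0.3, -2.5]
width: 17.0
gripper_force: 60.1
clock: 6.97
eef_pos: [544.5, -144.0, 149.2]
tool_rot: [3.142, -0.0, -2.684]
force: [0.3, 0.9, -2.0]
width: 17.8
gripper_force: 60.1
```

View pics/c4.png

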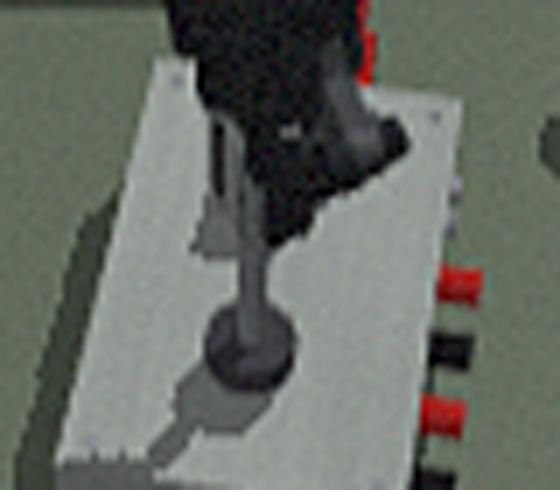

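The tip is about 6 mm into the bore with no side force. The floor can't come before TCP of about 131.5, so I go on to about 134 through the collar contact.

```bash
python3 -m handwheel '[[[0,0,0],[0,0,0.001],1],[[0,0,0],[0,0,0.001],1],[[0,0,0],[0,0,0.001],1],[[0,0,0],[0,0,0.001],1],[[0,0,0],[0,0,0.001],1]]' && python3 gate.py 9 &&
python3 -m handwheel '[[[0,0,0],[0,0,0.001],1],[[0,0,0],[0,0,0.001],1],[[0,0,0],[0,0,0.001],1],[[0,0,0],[0,0,0.001],1],[[0,0,0],[0,0,0.001],1]]' && python3 gate.py 9 &&
python3 -m handwheel '[[[0,0,0],[0,0,0.001],1],[[0,0,0],[0,0,0.001],1],[[0,0,0],[0,0,0.001],1],[[0,0,0],[0,0,0.001],1],[[0,0,0],[0,0,0.001],1]]'
```

```text
clock: 7.43
eef_pos: [544.5, -143.9, 144.1]
tool_rot: [3.141, -0.0, -2.684]
force: [-0.1, 0.0, -1.8]
width: 17.4
gripper_force: 60.1
clock: 7.85
eef_pos: [544.6, -144.0, 139.6]
tool_rot: [-3.141, 0.0, -2.684]
force: [-1.3, 0.8, 2.0]
width: 17.5
gripper_force: 60.8
clock: 8.27
eef_pos: [544.6, -144.0, 134.2]
tool_rot: [-3.142, 0.0, -2.684]
force: [-0.9, -0.0, 2.3]
width: 17.5
gripper_force: 60.8
```

The collar is sliding at about 4 N. Now I feel for the floor, 1.5 mm per call.

```bash
G="python3 gate.py 6.5"
python3 -m handwheel '[[[0,0,0],[0,0,0.0003],1],[[0,0,0],[0,0,0.0003],1],[[0,0,0],[0,0,0.0003],1],[[0,0,0],[0,0,0.0003],1],[[0,0,0],[0,0,0.0003],1]]' && $G &&
python3 -m handwheel '[[[0,0,0],[0,0,0.0003],1],[[0,0,0],[0,0,0.0003],1],[[0,0,0],[0,0,0.0003],1],[[0,0,0],[0,0,0.0003],1],[[0,0,0],[0,0,0.0003],1]]' && $G &&
python3 -m handwheel '[[[0,0,0],[0,0,0.0003],1],[[0,0,0],[0,0,0.0003],1],[[0,0,0],[0,0,0.0003],1],[[0,0,0],[0,0,0.0003],1],[[0,0,0],[0,0,0.0003],1]]' && $G &&
python3 -m handwheel '[[[0,0,0],[0,0,0.0003],1],[[0,0,0],[0,0,0.0003],1],[[0,0,0],[0,0,0.0003],1],[[0,0,0],[0,0,0.0003],1],[[0,0,0],[0,0,0.0003],1]]' && $G &&
python3 -m handwheel '[[[0,0,0],[0,0,0.0003],1],[[0,0,0],[0,0,0.0003],1],[[0,0,0],[0,0,0.0003],1],[[0,0,0],[0,0,0.0003],1],[[0,0,0],[0,0,0.0003],1]]' && $G &&
python3 -m handwheel '[[[0,0,0],[0,0,0.0003],1],[[0,0,0],[0,0,0.0003],1],[[0,0,0],[0,0,0.0003],1],[[0,0,0],[0,0,0.0003],1],[[0,0,0],[0,0,0.0003],1]]' && $G &&
python3 -m handwheel '[[[0,0,0],[0,0,0.0003],1],[[0,0,0],[0,0,0.0003],1],[[0,0,0],[0,0,0.0003],1],[[0,0,0],[0,0,0.0003],1],[[0,0,0],[0,0,0.0003],1]]' && $G &&
python3 -m handwheel '[[[0,0,0],[0,0,0.0003],1],[[0,0,0],[0,0,0.0003],1],[[0,0,0],[0,0,0.0003],1],[[0,0,0],[0,0,0.0003],1],[[0,0,0],[0,0,0.0003],1]]' && $G
```

```text
clock: 8.68
eef_pos: [544.6, -144.0, 132.8]
tool_rot: [-3.142, 0.0, -2.684]
force: [-0.6, 0.1, 2.1]
width: 17.8
gripper_force: 60.8
clock: 9.1
eef_pos: [544.6, -144.0, 131.3]
tool_rot: [-3.142, 0.0, -2.684]
force: [-0.2, 0.8, 3.0]
width: 17.7
gripper_force: 60.8
clock: 9.52
eef_pos: [544.6, -144.0, 129.8]
tool_rot: [-3.142, 0.0, -2.684]
force: [-0.4, -0.7, 1.8]
width: 17.0
gripper_force: 60.8
clock: 9.93
eef_pos: [544.6, -144.0, 128.3]
tool_rot: [-3.142, 0.0, -2.684]
force: [-1.6, -0.1, 3.5]
width: 17.5
gripper_force: 60.8
clock: 10.35
eef_pos: [544.6, -144.0, 126.8]
tool_rot: [-3.142, 0.0, -2.684]
force: [-0.7, -0.2, 3.2]
width: 17.2
gripper_force: 60.8
clock: 10.77
eef_pos: [544.6, -144.0, 125.3]
tool_rot: [-3.142, 0.0, -2.684]
force: [0.0, -0.4, 3.0]
width: 17.3
gripper_force: 60.8
clock: 11.18
eef_pos: [544.7, -144.0, 124.7]
tool_rot: [-3.141, 0.0, -2.684]
force: [-1.8, -0.1, 12.5]
width: 17.0
gripper_force: 62.0
```

Floor felt at TCP of about 124.8. I hold and watch how the force settles.

```bash
python3 -m handwheel '[[[0,0,0],[0,0,0],1],[[0,0,0],[0,0,0],1]]'; python3 -m handwheel '[[[0,0,0],[0,0,0],1],[[0,0,0],[0,0,0],1],[[0,0,0],[0,0,0],1]]'
```

```text
clock: 11.35
eef_pos: [544.8, -144.0, 124.7]
tool_rot: [-3.141, 0.0, -2.684]
force: [-1.6, 0.8, 9.7]
width: 17.4
gripper_force: 61.9
clock: 11.6
eef_pos: [544.7, -144.0, 124.7]
tool_rot: [-3.141, 0.0, -2.684]
force: [-2.1, -0.7, 10.2]
width: 17.5
gripper_force: 61.9
```

```bash
python3 -m handwheel '[[[0,0,0],[0,0,0.0001],1],[[0,0,0],[0,0,0],1],[[0,0,0],[0,0,0],1],[[0,0,0],[0,0,0],1],[[0,0,0],[0,0,0],1]]'|grep force:
H() { :; }
python3 -m handwheel '[[[0,0,0],[0,0,0],1],[[0,0,0],[0,0,0],1],[[0,0,0],[0,0,0],1],[[0,0,0],[0,0,0],1],[[0,0,0],[0,0,0],1]]'|grep force:
python3 -m handwheel '[[[0,0,0],[0,0,0],1],[[0,0,0],[0,0,0],1],[[0,0,0],[0,0,0],1],[[0,0,0],[0,0,0],1],[[0,0,0],[0,0,0],1]]'|grep force:
python3 -m handwheel '[[[0,0,0],[0,0,0],1],[[0,0,0],[0,0,0],1],[[0,0,0],[0,0,0],1],[[0,0,0],[0,0,0],1],[[0,0,0],[0,0,0],1]]'|grep force:
python3 -m handwheel '[[[0,0,0],[0,0,0],1],[[0,0,0],[0,0,0],1],[[0,0,0],[0,0,0],1],[[0,0,0],[0,0,0],1],[[0,0,0],[0,0,0],1]]'|grep force:
python3 -m handwheel '[[[0,0,0],[0,0,0],1],[[0,0,0],[0,0,0],1],[[0,0,0],[0,0,0],1],[[0,0,0],[0,0,0],1],[[0,0,0],[0,0,0],1]]'
```

```text
force: [-1.5, 0.1, 10.5]
gripper_force: 61.9
force: [-2.1, -0.4, 11.1]
gripper_force: 61.9
force: [-1.5, -1.1, 10.7]
gripper_force: 61.9
force: [-2.3, 0.1, 11.2]
gripper_force: 61.9
force: [-2.2, 0.5, 10.8]
gripper_force: 61.9
clock: 14.1
eef_pos: [544.7, -144.0, 124.7]
tool_rot: [-3.141, 0.0, -2.684]
force: [-2.0, 0.2, 10.9]
width: 17.2
gripper_force: 61.9
```

Steady at about 11 N at the wrist (about 13 N total, minus 4 N collar drag leaves about 9 N on the floor), held for almost 3 s. Drawing out and returning.

```bash
python3 -m handwheel '[[[0,0,0],[0,0,-0.001],1],[[0,0,0],[0,0,-0.003],1],[[0,0,0],[0,0,-0.006],1],[[0,0,0],[0,0,-0.01],1],[[0,0,0],[0,0,-0.01],1]]'
python3 -m handwheel '[[[0,0,0],[0,0,-0.014],1],[[0,0,0],[0,0,-0.014],1],[[0,0,0],[0,0,-0.014],1],[[0,0,0],[0,0,-0.014],1],[[0,0,0],[0,0,-0.014],1]]'
python3 -m handwheel '[[[0,0,0],[-0.0002,0.0005,0],1],[[0,0,0],[0,0,0],1],[[0,0,0],[0,0,0],1]]'
python3 -m handwheel '[[[0,0,0],[-0.0112,0.0293,0],1],[[0,0,0],[-0.0112,0.0293,0],1],[[0,0,0],[-0.0112,0.0293,0],1],[[0,0,0],[-0.0112,0.0293,0],1],[[0,0,0],[-0.0112,0.0293,0],1]]'
python3 -m handwheel '[[[0,0,0],[-0.0112,0.0293,0],1],[[0,0,0],[-0.0112,0.0293,0],1],[[0,0,0],[-0.0112,0.0293,0],1],[[0,0,0],[-0.0112,0.0293,0],1],[[0,0,0],[-0.0112,0.0293,0],1]]'
python3 -m handwheel '[[[0,0,0],[0,0,0.012],1],[[0,0,0],[0,0,0.012],1],[[0,0,0],[0,0,0.01],1],[[0,0,0],[0,0,0],1],[[0,0,0],[0,0,0],1]]'
python3 - <<'E'
from h import *
S=ctrl.get_image("side");T=ctrl.get_image("top");p=[]
for i in range(6):p.append(ctrl.read_state()["eef_pos"]);ctrl.get_image("top")
print(np.mean(p,0),np.std(p,0))
cv2.imwrite("pics/c5.png",np.hstack([crop(S,220,80,75,90,5),crop(T,125,175,75,90,5)]))
E
```

```text
clock: 14.52
eef_pos: [544.2, -143.7, 154.1]
tool_rot: [3.141, -0.001, -2.684]
force: [0.8, 0.4, -1.4]
width: 17.6
gripper_force: 60.1
clock: 14.93
eef_pos: [544.2, -143.9, 225.3]
tool_rot: [3.142, -0.0, -2.684]
force: [-0.5, 0.3, -1.4]
width: 17.7
gripper_force: 60.1
clock: 15.18
eef_pos: [543.9, -143.2, 223.4]
tool_rot: [3.141, -0.001, -2.684]
force: [-0.9, -0.1, -3.0]
width: 17.1
gripper_force: 60.3
clock: 15.6
eef_pos: [528.9, 14.0, 222.6]
tool_rot: [3.141, -0.002, -2.685]
force: [-0.1, 0.1, -1.0]
width: 17.4
gripper_force: 60.2
clock: 16.02
eef_pos: [514.5, 170.1, 222.6]
tool_rot: [3.141, -0.002, -2.684]
force: [0.6, -0.4, -2.1]
width: 17.2
gripper_force: 60.2
clock: 16.43
eef_pos: [515.0, 168.1, 188.7]
tool_rot: [3.141, -0.003, -2.685]
force: [0.1, -0.1, -2.0]
width: 17.0
gripper_force: 60.0
[516.04992041 168.69354658 190.17452306] [0.06905774 0.1061606  0.12931565]
```

View pics/c5.png

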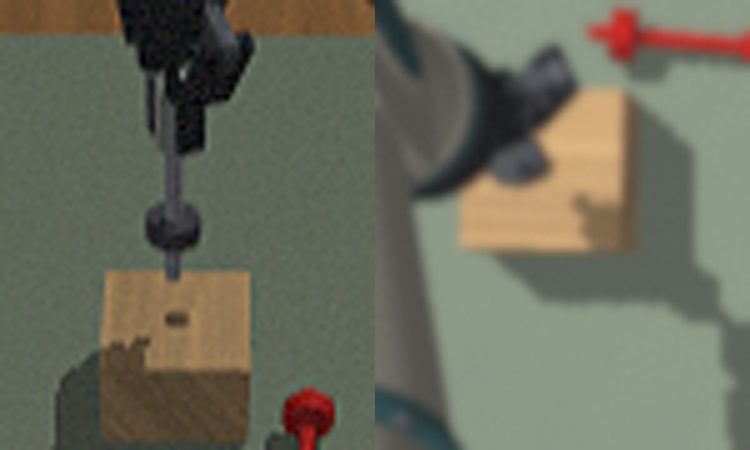

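The gauge is above the rest, with the tip at side (254.2,135.2) and the hole at (254.9,143.4). The red look-alike, upright in the second crop, now lies on the mat near side (282,160). I check the tip against the hole, and where the bystanders and the red piece are.

Run:
```python
from h import *
S=ctrl.get_image("side");T=ctrl.get_image("top");g=cv2.cvtColor(S["pixels"],cv2.COLOR_RGB2GRAY).astype(float)
z=190.2
h=[(176.5)/5-.5+220,319.5/5-.5+80];t=[173.5/5-.5+220,279/5-.5+80]
print("hole",plane(S,*h,60),"tip(front edge)",plane(S,*t,z-95.5), "proj tip if TCP",proj(S,[516,168.7,z-95.5]))
cc=[(518.)/5-75-.5+125,166/5-.5+175];print("collar top",cc)
for n,c in(("S",S),("T",T)):
    hs=cv2.cvtColor(c["pixels"],cv2.COLOR_RGB2HSV);m=cv2.inRange(hs,(0,150,90),(8,255,255))|cv2.inRange(hs,(172,150,90),(180,255,255))
    k,l,st,ce=cv2.connectedComponentsWithStats(m)
    for i in range(1,k):
        if st[i][4]>15:print(n,st[i],ce[i].round(1),plane(c,*ce[i],10).round())
    old=cv2.imread(f"pics/{'side' if n=='S' else 'top'}0.png")
    hs=cv2.cvtColor(old,cv2.COLOR_BGR2HSV);m=cv2.inRange(hs,(0,150,90),(8,255,255))|cv2.inRange(hs,(172,150,90),(180,255,255))
    ys,xs=np.where(m[:200]);sel=(abs(xs-(286 if n=='S' else 161))<20);print("old red bottom",n,xs[sel].mean(),ys[sel].max(),ys[sel].mean())
print(plane(S,285,154,7))
cv2.imwrite("pics/full2.png",S["pixels"][:,:,::-1])
```

```text
hole [516.1522361  169.59560906  60.        ] tip(front edge) [514.38217768 165.85829261  94.7       ] proj tip if TCP [254.75226978 134.68485795]
collar top [153.1, 207.7]
S [277 158  10   6  33] [281.9 160.2] [601. 149.  10.]
S [279 165   5  22  73] [280.7 176.3] [594.  79.  10.]
S [293 213   6   5  25] [295.1 215.1] [627. -66.  10.]
S [290 231   6   6  30] [292.5 233.8] [ 616. -127.   10.]
S [195 235   7   5  33] [197.8 237.1] [ 372. -139.   10.]
S [190 256   8   6  40] [193.2 258.4] [ 367. -202.   10.]
S [333 322   8   8  43] [336.4 325.3] [ 695. -363.   10.]
S [327 350   8   8  49] [330.2 353.8] [ 674. -421.   10.]
old red bottom S 285.59090909090907 158 142.5909090909091
T [169 178  45  10 177] [192.  183.3] [591.  79.  10.]
old red bottom T 160.37719298245614 182 175.91228070175438
[612.20263381 180.41691681   7.        ]
```

View pics/full2.png

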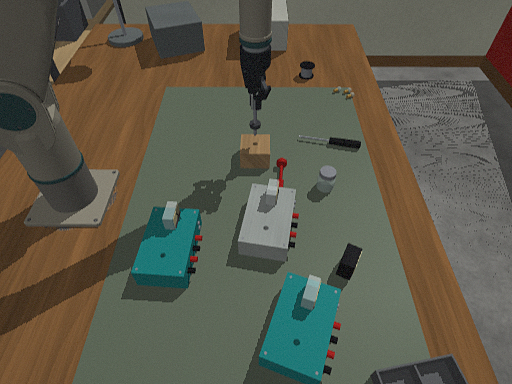

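The tip lines up with the hole to within 1–2 mm. The jar, loose meter and screwdriver are unmoved. The red piece lies clear of the rest, and I leave it. Lowering with the gate on.

```bash
G="python3 gate.py 2.5"
python3 -m handwheel '[[[0,0,0],[0,0,0.012],1],[[0,0,0],[0,0,0.012],1],[[0,0,0],[0,0,0.006],1],[[0,0,0],[0,0,0],1],[[0,0,0],[0,0,0],1]]' && $G &&
python3 -m handwheel '[[[0,0,0],[0,0,0.002],1],[[0,0,0],[0,0,0.002],1],[[0,0,0],[0,0,0.002],1],[[0,0,0],[0,0,0.002],1],[[0,0,0],[0,0,0.002],1]]' && $G &&
python3 -m handwheel '[[[0,0,0],[0,0,0.002],1],[[0,0,0],[0,0,0.002],1],[[0,0,0],[0,0,0.002],1],[[0,0,0],[0,0,0.002],1],[[0,0,0],[0,0,0.002],1]]' && $G &&
python3 -m handwheel '[[[0,0,0],[0,0,0.002],1],[[0,0,0],[0,0,0.002],1],[[0,0,0],[0,0,0.002],1],[[0,0,0],[0,0,0.002],1],[[0,0,0],[0,0,0.002],1]]' && $G &&
python3 -m handwheel '[[[0,0,0],[0,0,0.001],1],[[0,0,0],[0,0,0.001],1],[[0,0,0],[0,0,0.001],1],[[0,0,0],[0,0,0],1],[[0,0,0],[0,0,0],1]]'
python3 - <<'E'
from h import *
p=[]
for i in range(6):
    s=ctrl.read_state();p.append(np.r_[s["eef_pos"],s["force"]]);ctrl.get_image("top")
print(np.mean(p,0).round(2),np.std(p,0).round(2))
E
```

```text
clock: 17.35
eef_pos: [515.5, 168.9, 159.6]
tool_rot: [3.141, -0.001, -2.684]
force: [0.1, 0.5, -1.4]
width: 17.6
gripper_force: 60.2
clock: 17.77
eef_pos: [515.7, 168.9, 149.7]
tool_rot: [-3.142, 0.0, -2.684]
force: [-0.6, -0.3, -2.6]
width: 17.1
gripper_force: 60.1
clock: 18.18
eef_pos: [515.6, 168.9, 139.4]
tool_rot: [3.142, -0.0, -2.684]
force: [-0.7, -0.3, -2.0]
width: 17.3
gripper_force: 60.1
clock: 18.6
eef_pos: [515.6, 168.9, 129.5]
tool_rot: [3.142, 0.0, -2.684]
force: [-0.0, 0.5, -2.0]
width: 17.4
gripper_force: 60.1
clock: 19.02
eef_pos: [515.6, 168.9, 126.7]
tool_rot: [3.142, -0.0, -2.684]
force: [-0.1, -0.1, -1.8]
width: 17.2
gripper_force: 60.1
[ 5.1567e+02  1.6893e+02  1.2676e+02 -3.0000e-02 -1.0000e-01 -1.7600e+00] [0.03 0.02 0.03 0.38 0.41 0.42]
```

```bash
cat > avg.py <<'E'
# mean push over 6 readings; stop (exit 1) once the rest carries over 0.9 N
import sys,numpy as np; from cell import ctrl
p=[]
for i in range(6):
    s=ctrl.read_state();p.append([s["eef_pos"][2],s["force"][2]]);ctrl.get_image("top")
m=np.mean(p,0);print(m.round(2));sys.exit(0 if m[1]<-0.85 else 1)
E
A="python3 avg.py"
python3 -m handwheel '[[[0,0,0],[0,0,0.0004],1],[[0,0,0],[0,0,0.0004],1],[[0,0,0],[0,0,0.0003],1],[[0,0,0],[0,0,0],1]]' >/dev/null && $A &&
python3 -m handwheel '[[[0,0,0],[0,0,0.0002],1],[[0,0,0],[0,0,0],1],[[0,0,0],[0,0,0],1]]' >/dev/null && $A &&
python3 -m handwheel '[[[0,0,0],[0,0,0.0002],1],[[0,0,0],[0,0,0],1],[[0,0,0],[0,0,0],1]]' >/dev/null && $A &&
python3 -m handwheel '[[[0,0,0],[0,0,0.0002],1],[[0,0,0],[0,0,0],1],[[0,0,0],[0,0,0],1]]' >/dev/null && $A &&
python3 -m handwheel '[[[0,0,0],[0,0,0.0002],1],[[0,0,0],[0,0,0],1],[[0,0,0],[0,0,0],1]]' >/dev/null && $A &&
python3 -m handwheel '[[[0,0,0],[0,0,0.0002],1],[[0,0,0],[0,0,0],1],[[0,0,0],[0,0,0],1]]' >/dev/null && $A
```

```text
[125.56  -1.86]
[125.39  -1.53]
[125.19  -1.79]
[124.99  -1.65]
[124.79  -1.82]
[124.71   0.39]
```

Contact at 124.7, just as predicted, so the collar hasn't moved. The rest now carries the gauge's weight, so I release and go up.

```bash
python3 -m handwheel '[[[0,0,0],[0,0,0],0.7],[[0,0,0],[0,0,0],0.6],[[0,0,0],[0,0,0],0.4],[[0,0,0],[0,0,0],0.2],[[0,0,0],[0,0,0],0]]'
python3 -m handwheel '[[[0,0,0],[0,0,0],0],[[0,0,0],[0,0,0],0],[[0,0,0],[0,0,0],0],[[0,0,0],[0,0,0],0]]'
python3 -m handwheel '[[[0,0,0],[0,0,-0.01],0],[[0,0,0],[0,0,-0.02],0],[[0,0,0],[0,0,-0.025],0],[[0,0,0],[0,0,-0.025],0],[[0,0,0],[0,0,-0.03],0]]'
python3 -m handwheel '[[[0,0,0],[0.03,0.02,-0.01],0],[[0,0,0],[0.03,0.02,0],0],[[0,0,0],[0.03,0.02,0],0],[[0,0,0],[0.03,0.02,0],0],[[0,0,0],[0,0,0],0]]'
python3 - <<'E'
from h import *
S=ctrl.get_image("side");T=ctrl.get_image("top")
cv2.imwrite("pics/c6.png",np.hstack([crop(S,220,90,130,160,3),crop(T,130,90,130,160,3)]))
E
```

```text
clock: 23.12
eef_pos: [515.6, 169.0, 124.6]
tool_rot: [3.142, 0.0, -2.684]
force: [1.1, 0.7, -0.4]
width: 69.1
gripper_force: 0.0
clock: 23.45
eef_pos: [515.6, 168.9, 124.6]
tool_rot: [3.142, -0.0, -2.684]
force: [0.2, -0.2, -0.4]
width: 85.2
gripper_force: 0.0
clock: 23.87
eef_pos: [514.9, 168.7, 235.7]
tool_rot: [3.141, -0.002, -2.684]
force: [1.1, 0.1, 0.0]
width: 85.7
gripper_force: 0.0
clock: 24.28
eef_pos: [365.2, 187.5, 245.0]
tool_rot: [3.141, -0.006, -2.679]
force: [-0.4, 0.3, -0.3]
width: 85.3
gripper_force: 0.0
```

View pics/c6.png

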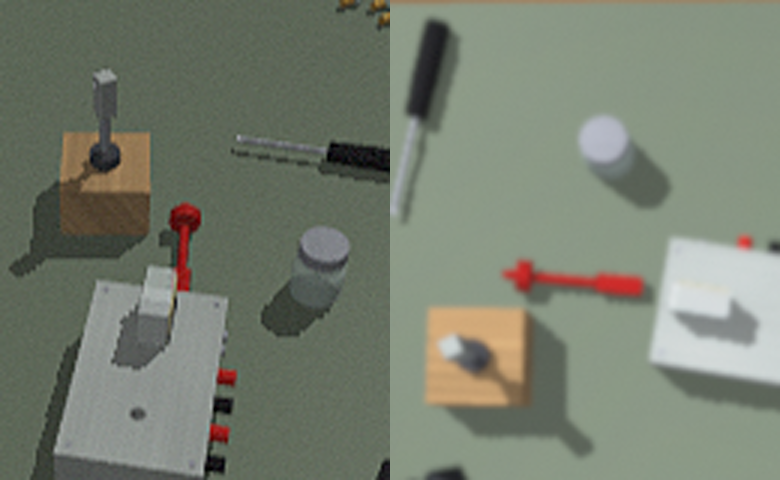

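The gauge hangs upright in the rest by its raised collar, at side (255,142). The jar and screwdriver are in place, and the gripper is clear of everything. Handing in.

```bash
python3 -m handwheel '[[[0,0,0],[0,0,0],0],[[0,0,0],[0,0,0],0],[[0,0,0],[0,0,0],0]]' | head -1; python3 -c "from cell import ctrl; print(ctrl.finish_job())"
```

```text
clock: 24.63
the job is handed in; nothing more can be done
None
```

Job handed in at about 25 s: the gauge bottomed out about 31 mm deep, was held near 10 N for almost 3 s, and hangs in the rest again with its collar unshifted; the jar, loose meter and screwdriver weren't moved, but the red look-alike fell over between my first grasp and the bore (cause not established) and I left it lying.

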